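# Lock the tamping rest down with its T-key

## Robot

A 7-joint arm with a two-finger parallel gripper is mounted at the origin on the work surface. World frame = base frame: x ahead of the robot, y to its left, z up, the work surface at z = 0. Lengths are in m, angles in rad, forces in N, time in s.
With the tool pointing down it reaches from about 0.4 to 0.875 m from the base axis. Payload 4.4 kg.
Tool frame: the origin (TCP) lies midway between the tips of the shut fingers; the grasp point (between the pads) lies 19 mm behind it; z points along the fingers, y is the direction in which the jaws open and shut (so a half turn about z gives the same grasp; the last joint's range is limited). The gripper opens to 85 mm and grips with 20 to 120 N. Pads are 22 mm wide; open, the fingers measure 114 mm over their backs; the gripper's body (76 mm by 85 mm) begins 54 mm behind the grasp point. The pads swing forward as they close: fully open they stand 13 mm farther back than shut.
Start: joints at [-1.269, 0.628, 0.038, 1.517, -0.027, 0.996, -0.02], TCP at [0.234, 0.607, 0.231] pointing down, gripper open.
Joint ranges: [-3.06, 3.06], [-0.37, 2.12], [-1.25, 1.32], [0.18, 2.47], [-1.1, 4.24], [0.23, 1.98], [-2.94, 2.94]. Speed limits (rad/s): [2.57, 2.57, 3.14, 3.14, 3.14, 3.14, 3.14].

## Interface

Orientations are given as a unit quaternion [x, y, z, w].
In Python, from rig import robot gives the robot as it stands. Calls block until the motion is done:
- robot.move_ptp(position, orientation): joint-space move of the TCP to a pose.
- robot.move_linear(position, rotation=None, rate=0.15, until_force=None): straight line of the TCP; rotation=None keeps the orientation; rate is the mean speed in m/s. With until_force (N) it stops when the force on the tool has changed by that much, and returns True; else False.
- robot.set_joints(angles): joint-space move.
- robot.let_go() and robot.grab(): open the fingers fully, or close them until they stop; the grip force is fixed at half the most.
- robot.dwell(seconds).
- robot.inverse_kinematics(position, orientation): joint angles nearest the present ones, or None.
- robot.observe(): the state.
- robot.snapshot(name): name is "side" or "top" or "wrist"; returns a dict with "img" (400x640x3 uint8, red, green, blue), "depth" (400x640 float32, m along the optical axis (not along the pixel's ray), 0 where there is no reading), "intrinsics" (3x3 intrinsics, pixels), "k1" (the pictures are not rectified: a ray, as slopes to the right and down, at radius r is drawn at 1 + k1 r^2 times it, then the intrinsics apply), "T" (4x4, takes a point from camera to world coordinates); the wrist camera has in their place "hand_eye" (4x4, takes a point from camera to tool coordinates, whose origin is the TCP and whose axes are the flange's). Camera axes: x right, y down, z forward; pixel columns grow to the right and rows downward; lengths in m; the calibration is good to about 2 mm. A picture is of the moment at which its call begins: read the wrist's pose just before it.
A pose or a line that the arm cannot do raises robot.Unreachable and nothing moves.
- robot.finish_job(): hands the job in, once; it reports no verdict.
The state is a dict: "time_s": time; "q": joint angles; "dq": joint speeds; "tau": joint torques, N m; "tcp_pos": TCP position; "orientation": TCP orientation; "wrist_force": force on the tool from outside, world axes, zero at the start; "torque": the same for the moment, N m; "gripper_width": finger opening in m.
Only numpy, scipy, OpenCV 4.12 (cv2) and the standard library are available. Lean on these libraries where they do the work, as an engineer would, in place of code of your own. Each camera call takes 0.05 s, during which the arm holds its last target.

## Task

The steel tamping rest lies loose on its plinth on the coffee bar. Take the T-shaped locking key from its wooden holder, pass its T-head down through the slot in the rest and plinth until the collar sits fully home, and turn it a quarter turn so that the head lies crosswise under the slot; it turns only one way, which you cannot see and must feel, so do not force it. Then tug the key lightly upward until the head catches under the plinth, let it back down fully home, still crosswise, and let go, leaving the rest in place and everything else on the bar where it stands.

Things in the scene. Friction and masses are not known exactly. Their poses are not given: they have to be found in the camera images.
- key: Locking key, upright in its holder at the start, about 0.3 kg, 108 mm tall. Origin: centre of the underside of its steel T-head, z up the shank. T-head: bar 60 mm along x, 12 mm wide, 12 mm high. Shank 12 mm thick. Round collar 44 mm across, z 32 to 38 mm. Wooden handle bar on top, parallel to the head: 90 mm along x, 16 mm wide, z 88 to 108 mm. A half turn about z is the same.
- key_grip (a point): Middle of the key's handle bar, 98 mm above the key's origin, same axes as the key: pinch the 16 mm width across y, from above.
- holder: Wooden block 100 x 60 mm, 34 mm high, fixed; origin at the centre of its underside. The key's head stands in its 63 x 15 mm pocket (30 mm deep, floor 4 mm above the counter), long side along the block's x; lift the key straight up to draw it out.
- plinth: Fixed hollow dark steel base, 200 (x) x 110 (y) x 46 mm high, top wall 6 mm thick; origin at the centre of its underside, z up.
- slot (a point): Centre of the plinth's slot, level with the plinth's top (46 mm above the counter), 45 mm from the plinth's centre towards its -x; axes as the plinth. Slot 64 mm long along x, 16 mm wide. The rest's 6 mm plate lies on it with a wider opening (70 x 22 mm), so the key's collar seats 52 mm above the counter.
- lock (a point): Inside the plinth, under the slot's centre, 20 mm above the counter: where the key's origin is when fully home. The head's top is then 8 mm below the plinth's top wall, so the locked key lifts 8 mm before it catches. Hidden stops differ from time to time: the wrong way the head meets them at 30 to 40 degrees, the right way it goes freely to a stop at about 96. Turn it 0 to 4 mm above home.
- rest: Tamping rest, loose steel cap on the plinth, about 0.7 kg: plate 210 x 120 x 6 mm with 14 mm skirts round the plinth; on its +x end a fork of two posts rising to 107 mm above the counter, 133 mm from the slot's centre. Origin: centre of the plate's underside, 46 mm above the plinth's origin, axes as the plinth.
- tamper: Bystander: steel tamper 58 mm across, 90 mm high, upright; origin under its centre.
- cup1: Bystander: white cup 84 mm across, 60 mm high; origin under its centre.
- pitcher: Bystander: steel milk pitcher 90 mm across, 110 mm high, handle at its +y; origin under its centre.
- filter_holder: Bystander: steel filter holder 70 mm across, 38 mm high, with a black handle reaching 172 mm along its -x; origin under the basket's centre.
- brush: Bystander: counter brush lying on the counter along its x; origin under its middle.
Things that resemble listed ones, but are neither listed nor needed, are in the scene too. Leave any green or pink look-alike of the rest alone.

How it is judged:
By the outcome, as a careful person would: the job done as asked, in the order asked, and still so for the second after the job is handed in, with the robot touching nothing.
It also fails if it takes over 72 s, if anything falls off the work surface, if the arm or the gripper's body presses on something with over 40 N, if the wrist force passes 120 N, or if a joint passes its speed limit or range.

## Working session

There is one attempt and no reset: what is moved stays moved. The work goes in short steps, each a Python script; the robot and the scene stay as the last script left them, time stands still between calls to the robot, and variables do not carry over. Pictures are saved under pics/ and viewed, and the job is handed in when it is done.

```bash
ls; mkdir -p pics; python3 - <<'E'
from rig import robot
import cv2,numpy as np,pickle
s=robot.observe();print(s)
d={}
for n in ["side","top","wrist"]:
    p=robot.snapshot(n);d[n]=p
    cv2.imwrite(f"pics/{n}0.png",p["img"][:,:,::-1])
    print(n,p["intrinsics"],p["k1"],p.get("T"),p.get("hand_eye"))
pickle.dump((s,d),open("s0.pkl","wb"))
E
```

```text
pics
{'time_s': 0.0, 'q': array([-1.26881913,  0.62935524,  0.03847437,  1.51837729, -0.02698962,
        0.99628843, -0.01998631]), 'dq': array([-1.41294009e-03,  3.45266326e-04,  2.14756444e-04,  1.08702435e-03,
        2.10027349e-03,  5.66045089e-05,  1.42136956e-03]), 'tau': array([-6.79161917e-05, -5.63402832e+01,  1.22607294e+00, -1.93452930e+01,
        1.08661762e-02,  1.02984751e-02,  9.53359738e-07]), 'tcp_pos': array([0.2334706 , 0.60595053, 0.23038081]), 'orientation': array([ 1.82857386e-01,  9.83138986e-01, -9.43151218e-04, -1.48167012e-04]), 'wrist_force': array([1.31240988, 0.46382507, 0.07105597]), 'torque': array([-0.01446484,  0.04414337,  0.01180633]), 'gripper_width': 0.08565650690197064}
side [[395.2461281    0.         317.70180219]
 [  0.         395.2461281  198.86993933]
 [  0.           0.           1.        ]] -0.09958026126463551 [[ 0.86601109 -0.27550067  0.41728189  0.05496426]
 [-0.49984179 -0.49955112  0.70753577 -0.86319382]
 [ 0.01352706 -0.82130875 -0.57032356  0.80534879]
 [ 0.          0.          0.          1.        ]] None
top [[464.47218507   0.         325.56214139]
 [  0.         464.47218507 203.18002882]
 [  0.           0.           1.        ]] -0.132657625907947 [[-0.01873175 -0.99907058  0.03882142  0.500947  ]
 [-0.99981393  0.01853853 -0.0053312   0.00232949]
 [ 0.00460655 -0.03891406 -0.99923194  1.30140818]
 [ 0.          0.          0.          1.        ]] None
wrist [[296.97105031   0.         321.78526166]
 [  0.         296.97105031 207.63139045]
 [  0.           0.           1.        ]] -0.02433815771464954 None [[ 1.82035340e-04 -9.52258657e-01 -3.05292347e-01  7.86132415e-02]
 [ 9.99999913e-01  5.88552974e-05  4.12685934e-04 -3.68422354e-04]
 [-3.75015682e-04 -3.05292395e-01  9.52258585e-01 -1.42415198e-01]
 [ 0.00000000e+00  0.00000000e+00  0.00000000e+00  1.00000000e+00]]
```

View pics/top0.png

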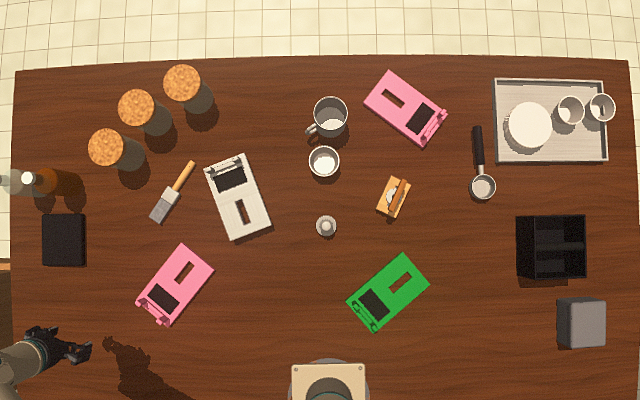

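View pics/side0.png

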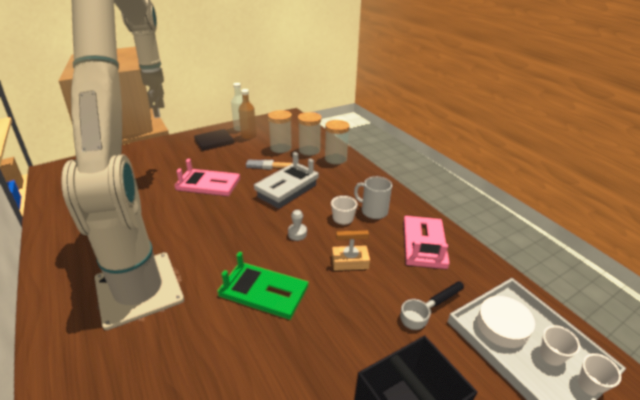

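View pics/wrist0.png

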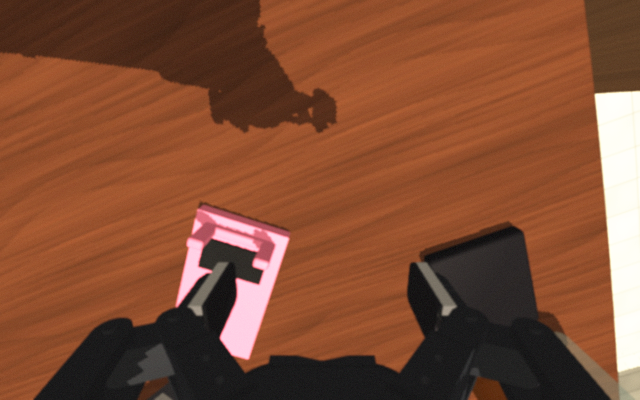

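The top view shows the real (grey) rest at about (238,197), with its slot at (242,212) and its fork at the upper end. The holder with the key is at about (393,197). The pink and green plates are look-alikes.

```bash
cat > h.py <<'E'
import numpy as np,cv2
def rays(p,uv):
    K=p["intrinsics"];uv=np.atleast_2d(np.float64(uv))
    d=cv2.undistortPoints(uv.reshape(-1,1,2),K,np.array([p["k1"],0,0,0,0.]),).reshape(-1,2)
    return np.c_[d,np.ones(len(d))]
def onplane(p,uv,z,T=None):
    T=p["T"] if T is None else T
    r=rays(p,uv)@T[:3,:3].T; o=T[:3,3]
    return o+r*((z-o[2])/r[:,2])[:,None]
def proj(p,X,T=None):
    T=p["T"] if T is None else T
    Xc=(np.atleast_2d(X)-T[:3,3])@T[:3,:3]
    d=Xc[:,:2]/Xc[:,2:]; d=d*(1+p["k1"]*(d**2).sum(1))[:,None]
    return d@p["intrinsics"][:2,:2].T+p["intrinsics"][:2,2]
E
python3 - <<'E'
import pickle,cv2,numpy as np
from h import *
s,d=pickle.load(open("s0.pkl","rb"));p=d["top"];im=p["img"][:,:,::-1]
a=cv2.resize(im[140:250,190:300],None,fx=5,fy=5,interpolation=0)
b=cv2.resize(im[165:225,365:425],None,fx=4,fy=4,interpolation=0)
c=np.zeros((550,800,3),np.uint8);c[:,:550]=a;c[:240,555:795]=b
cv2.imwrite("pics/c1.png",c)
print(onplane(p,[[242,212]],.052),onplane(p,[[397,196]],.108))
dd=p["depth"]
print(dd[212,232],dd[190:202:2,385:408:2])
E
```

```text
[[0.52984897 0.22165854 0.052     ]] [[ 0.56244572 -0.18887863  0.108     ]]
1.241785 [[1.2687845 1.2696445 1.2595677 1.260595  1.264406  1.267241  1.1888139
  1.1965892 1.1917617 1.1921755 1.2730464 1.2619896]
 [1.2689945 1.2621728 1.2618082 1.2603182 1.2653512 1.2001953 1.1900734
  1.1917604 1.1872009 1.2739898 1.2730843 1.270531 ]
 [1.2727398 1.262182  1.2623187 1.2615211 1.2619628 1.1947718 1.1910315
  1.1912584 1.1903714 1.2636329 1.2680537 1.3038744]
 [1.270778  1.2608247 1.2631323 1.2609713 1.2067053 1.1925546 1.1904879
  1.192106  1.2557328 1.2698919 1.271633  1.3044964]
 [1.267421  1.2600106 1.2627497 1.258497  1.1933742 1.1891847 1.1940702
  1.191752  1.2636597 1.2666886 1.3019184 1.3004009]
 [1.2702895 1.2605712 1.2601683 1.264141  1.188524  1.1862788 1.1909399
  1.263871  1.2686675 1.2703097 1.3016989 1.3021139]]
```

View pics/c1.png

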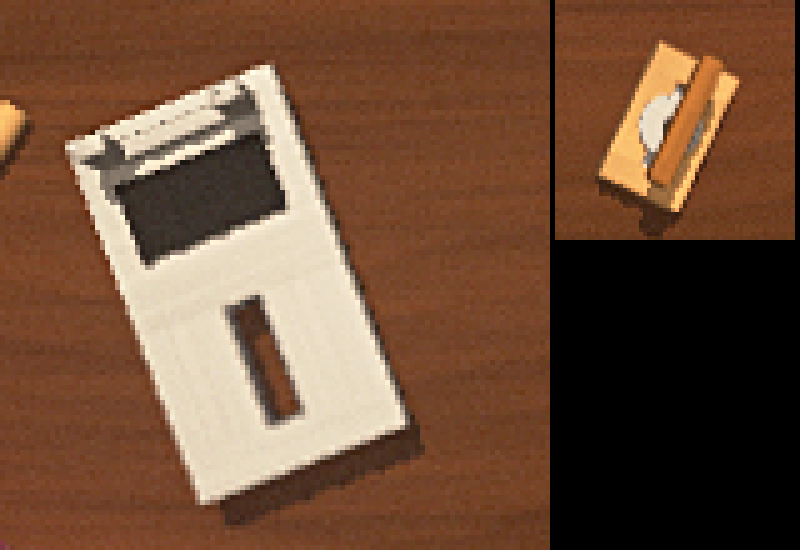

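```bash
cat >> h.py <<'E'
from scipy.spatial.transform import Rotation as Ro
def q_yaw(yawy):
    """tool down, tool y axis at azimuth yawy (rad)"""
    a=(yawy+np.pi/2)/2
    return np.array([np.cos(a),np.sin(a),0,0])
def rect(p,mask,z,T=None):
    cs,_=cv2.findContours(mask.astype(np.uint8),cv2.RETR_EXTERNAL,cv2.CHAIN_APPROX_NONE)
    c=max(cs,key=cv2.contourArea)
    P=onplane(p,c.reshape(-1,2),z,T)[:,:2]
    (cx,cy),(w,h),an=cv2.minAreaRect((P*1000).astype(np.float32))
    if w<h: an+=90;w,h=h,w
    an=(an+90)%180-90
    return np.array([cx,cy])/1000,w,h,an
E
python3 - <<'E'
import pickle
from h import *
from rig import robot
s,d=pickle.load(open("s0.pkl","rb"));p=d["top"]
dd=p["depth"];m=np.zeros(dd.shape,bool);m[165:225,365:425]=True
print("handle",rect(p,m&(dd<1.225)&(dd>0),.108))
hsv=cv2.cvtColor(p["img"],cv2.COLOR_RGB2HSV)
m=np.zeros(dd.shape,bool);m[195:230,232:256]=True
g=p["img"].max(2)<140
print("slot",rect(p,m&g,.052))
for n,xy,an in(("slot",(.53,.2217),21),("key",(.5624,-.189),-22)):
  for off in range(-180,181,30):
    y=np.radians(an+90+off)
    q=robot.inverse_kinematics([*xy,.11],q_yaw(y))
    print(n,off,None if q is None else np.round(q,2))
E
```

```text
handle (array([ 0.5650011 , -0.18927676]), 90.71052551269531, 17.675369262695312, -26.143352508544922)
slot (array([0.53116284, 0.22044666]), 68.02340698242188, 19.716156005859375, 19.980493545532227)
slot -180 [-0.79  0.75  0.56  1.85 -0.59  0.71 -1.09]
slot -150 [-0.7   0.72  0.4   1.85 -0.43  0.66 -0.72]
slot -120 [-0.63  0.7   0.29  1.85 -0.32  0.64 -0.31]
slot -90 [-0.56  0.69  0.19  1.84 -0.2   0.63  0.11]
slot -60 [-0.49  0.68  0.08  1.84 -0.08  0.62  0.52]
slot -30 [-0.42  0.68 -0.03  1.84  0.03  0.62  0.94]
slot 0 [-0.35  0.68 -0.15  1.84  0.16  0.63  1.34]
slot 30 [-0.26  0.69 -0.28  1.84  0.3   0.65  1.74]
slot 60 [-0.18  0.71 -0.42  1.83  0.43  0.69  2.14]
slot 90 [-0.1   0.74 -0.56  1.83  0.56  0.73  2.55]
slot 120 [-1.05  1.01  1.14  1.86 -1.08  1.06 -1.7 ]
slot 150 [-0.85  0.79  0.68  1.85 -0.7   0.76 -1.51]
slot 180 [-0.79  0.75  0.56  1.85 -0.59  0.71 -1.09]
key -180 [-0.26  0.92  0.96  1.8  -0.94  0.94 -0.83]
key -150 [-0.09  0.79  0.61  1.8  -0.63  0.76 -0.58]
key -120 [-0.02  0.76  0.49  1.8  -0.51  0.72 -0.16]
key -90 [ 0.05  0.73  0.38  1.8  -0.4   0.69  0.26]
key -60 [ 0.11  0.72  0.26  1.79 -0.28  0.67  0.67]
key -30 [ 0.19  0.71  0.14  1.79 -0.15  0.66  1.08]
key 0 [ 0.26  0.7   0.03  1.79 -0.03  0.65  1.49]
key 30 [ 0.34  0.7  -0.09  1.79  0.1   0.66  1.9 ]
key 60 [ 0.42  0.71 -0.23  1.78  0.24  0.68  2.29]
key 90 [ 0.51  0.73 -0.37  1.78  0.38  0.71  2.69]
key 120 [-0.32  1.03  1.14  1.81 -1.08  1.09 -1.76]
key 150 [-0.32  1.03  1.14  1.81 -1.08  1.09 -1.24]
key 180 [-0.26  0.92  0.96  1.8  -0.94  0.94 -0.83]
```

```bash
cat >> h.py <<'E'
def camT(s,p):
    T=np.eye(4);T[:3,:3]=Ro.from_quat(s["orientation"]).as_matrix();T[:3,3]=s["tcp_pos"]
    return T@p["hand_eye"]
E
python3 - <<'E'
import pickle
from h import *
from rig import robot
print(Ro.from_quat(q_yaw(np.radians(111))).as_matrix().round(2))
robot.move_ptp([.531,.220,.21],q_yaw(np.radians(110)))
robot.dwell(.3)
s=robot.observe();p=robot.snapshot("wrist");pickle.dump((s,p),open("w1.pkl","wb"))
cv2.imwrite("pics/w1.png",p["img"][:,:,::-1]);print(s["time_s"],s["tcp_pos"],s["q"],s["wrist_force"])
E
```

```text
[[-0.93 -0.36  0.  ]
 [-0.36  0.93  0.  ]
 [-0.    0.   -1.  ]]
2.225 [0.53080249 0.22059095 0.20999546] [-0.3584449   0.54602417 -0.12872815  1.75411992  0.08896339  0.84705023
  1.39320558] [ 0.37409179 -0.15909351  0.52056662]
```

View pics/w1.png

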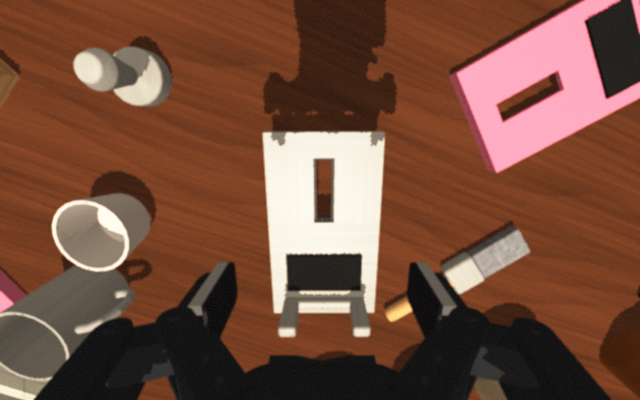

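```bash
python3 - <<'E'
import pickle
from h import *
s,p=pickle.load(open("w1.pkl","rb"));T=camT(s,p)
im=p["img"]
cv2.imwrite("pics/c2.png",cv2.resize(im[145:235,290:360,::-1],None,fx=8,fy=6,interpolation=0))
m=np.zeros(im.shape[:2],bool);m[148:232,303:345]=True
for t in (90,120,150,180): print(t,rect(p,m&(im.max(2)<t),.052,T))
w=(im.min(2)>150);m[:]=0;m[120:320,255:395]=1
print("plate",rect(p,w&m,.052,T))
print(im[190,308:342].max(1)); print(im[190,308:342,0].astype(int)-im[190,308:342,2])
print(im[150:230,324].max(1))
E
```

```text
90 (array([0.54521948, 0.22794341]), 31.139915466308594, 16.152690887451172, 20.057113647460938)
120 (array([0.53005939, 0.22241095]), 65.71118927001953, 18.326683044433594, 20.056974411010742)
150 (array([0.52957843, 0.22226598]), 66.91968536376953, 19.644515991210938, 20.71474838256836)
180 (array([0.53012732, 0.22243102]), 67.87071990966797, 20.48282814025879, 20.064838409423828)
plate (array([0.57186346, 0.23777454]), 210.181396484375, 120.58777618408203, 20.150644302368164)
[252 252 252 253 253 233 165 116  99 101 110 120 122 122 122 124 122 122
 121 114 120 119 112 107 111 155 226 248 251 252 252 252 252 252]
[16 13 14 14 18 37 29 19 31 55 78 86 88 86 85 88 85 86 86 82 85 83 70 37
 19 28 38 22 18 15 15 14 15 16]
[249 250 250 250 251 251 250 239 186 128 112 114 122 122 121 125 126 126
 127 126 129 132 131 131 129 129 125 126 122 121 120 124 117 115 111 114
 118 113 115 116 122 122 121 116  92  72  65  65  66  65  63  62  67  63
  63  66  66  65  63  65  61  61  66  63  64  63  54  51  63  65  64  95
 176 243 251 250 250 251 251 251]
```

View pics/c2.png

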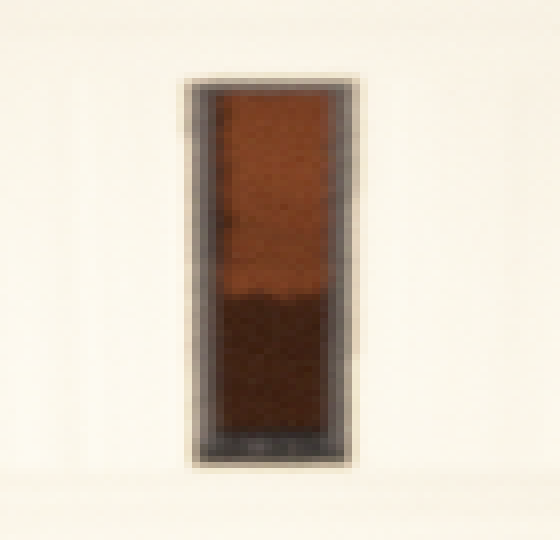

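The wrist view shows the slot centred at (323.5,190), with the rest centred on the plinth to within about 0.5 mm. Next I'll look at the key the same way.

```bash
python3 - <<'E'
import pickle
from h import *
from rig import robot
robot.move_ptp([.565,-.189,.262],q_yaw(np.radians(90-24.5)))
robot.dwell(.3)
s=robot.observe();p=robot.snapshot("wrist");pickle.dump((s,p),open("w2.pkl","wb"))
cv2.imwrite("pics/w2.png",p["img"][:,:,::-1]);print(s["time_s"],s["tcp_pos"],s["q"],s["wrist_force"])
T=camT(s,p);d=p["depth"]
zz=onplane(p,[[320,190]],0,T)
# world z per pixel from depth
v,u=np.mgrid[0:400,0:640];r=rays(p,np.c_[u.ravel(),v.ravel()])
X=(r*d.reshape(-1,1))@T[:3,:3].T+T[:3,3];Z=X[:,2].reshape(400,640);XY=X.reshape(400,640,3)
m=(d>0)&(Z>.09)&(Z<.12)&(np.hypot(XY[:,:,0]-.565,XY[:,:,1]+.189)<.07)
print(m.sum(),rect(p,m,.108,T))
hsv=cv2.cvtColor(p["img"],cv2.COLOR_RGB2HSV)
print(hsv[185:200:5,300:350:4])
E
```

```text
4.1 [ 0.56523566 -0.18818396  0.26191857] [ 0.21869263  0.51812514  0.0870881   1.63925108 -0.05190903  0.98659557
  1.46762449] [1.05620124 0.60196168 0.06434309]
1333 (array([ 0.56419592, -0.18763193]), 90.58396911621094, 16.034156799316406, -25.99444580078125)
[[[ 25  92 255]
  [ 15 151 220]
  [ 15  55 173]
  [ 18  46 172]
  [ 13 169 210]
  [ 15 172 242]
  [ 16 170 247]
  [ 16 172 246]
  [ 30   3 255]
  [ 20   3 255]
  [ 26  84 255]
  [ 26  94 255]
  [ 10 181 158]]

 [[ 25  99 255]
  [ 16 143 235]
  [ 15 139 189]
  [ 17  54 170]
  [ 13 176 212]
  [ 15 172 241]
  [ 16 169 247]
  [ 15 172 245]
  [ 24   5 255]
  [ 25  71 255]
  [ 26  93 255]
  [ 25 102 255]
  [ 10 177 153]]

 [[ 25 102 255]
  [ 20 130 251]
  [ 15 153 192]
  [ 15 151 194]
  [ 13 179 221]
  [ 15 172 240]
  [ 16 166 247]
  [ 15 169 244]
  [ 25  97 255]
  [ 25  93 255]
  [ 25  96 255]
  [ 24 105 255]
  [ 10 182 153]]]
```

View pics/w2.png

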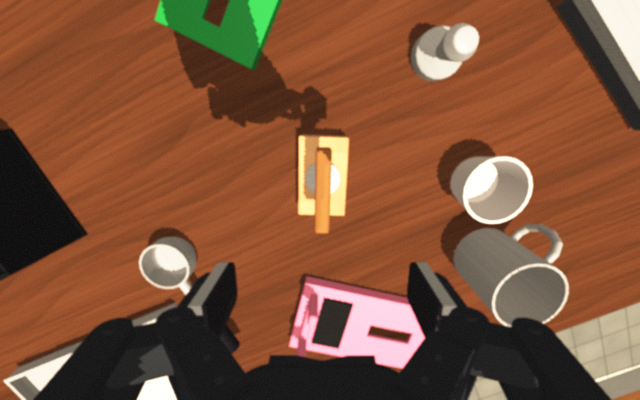

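The handle is centred at about (322,190) in this view, which puts it at (0.5642, -0.1876) with a yaw of -26°. I'll grasp it now.

```bash
python3 - <<'E'
import pickle
from h import *
from rig import robot
q=q_yaw(np.radians(90-26.0))
robot.move_ptp([.5642,-.1876,.16],q)
print(robot.move_linear([.5642,-.1876,.083],rate=.1,until_force=12))
robot.grab()
s=robot.observe();print(s["time_s"],s["tcp_pos"],s["gripper_width"],s["wrist_force"],s["torque"],s["q"])
p=robot.snapshot("wrist");pickle.dump((s,p),open("w3.pkl","wb"))
cv2.imwrite("pics/w3.png",p["img"][:,:,::-1])
E
```

```text
False
6.2 [ 0.56453105 -0.1875521   0.08328358] 0.01535470598923647 [0.7063812  0.71925428 2.36326117] [ 0.10680857 -0.05087255  0.01146118] [ 0.2326444   0.74369433  0.06553367  1.79962757 -0.07884176  0.60013986
  1.46308297]
```

View pics/w3.png

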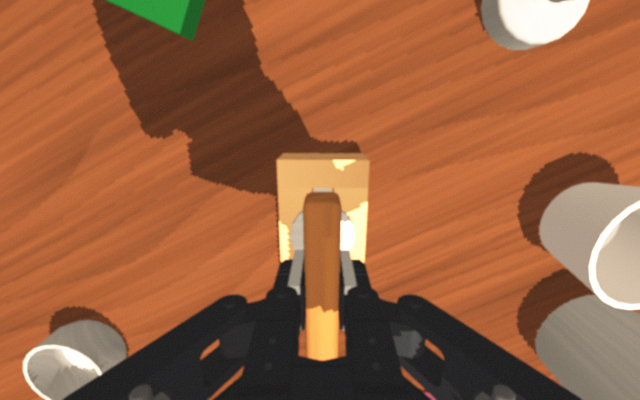

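```bash
python3 - <<'E'
import pickle
from h import *
from rig import robot
s,p=pickle.load(open("w3.pkl","rb"));im=p["img"].astype(int);T=camT(s,p)
Rt=Ro.from_quat(s["orientation"]).as_matrix()
for r in (210,225,240):
    row=im[r,290:360];print(r,row[:,0].tolist())
    print((row[:,0]-row[:,2]).tolist())
for c in (305,340,322,322.5):
    print(c,((onplane(p,[[c,225]],.106,T)-s["tcp_pos"])@Rt).round(4))
x0,y0,_=s["tcp_pos"]
robot.move_linear([.5642,-.1876,.15],rate=.08)
robot.move_linear([.5642,-.1876,.25],rate=.2)
s=robot.observe();print(s["time_s"],s["tcp_pos"],s["gripper_width"],s["wrist_force"],s["torque"])
p=robot.snapshot("wrist");pickle.dump((s,p),open("w4.pkl","wb"))
cv2.imwrite("pics/w4.png",p["img"][:,:,::-1])
E
```

```text
210 [238, 237, 238, 238, 237, 238, 239, 238, 237, 238, 233, 215, 188, 159, 158, 165, 164, 169, 176, 177, 175, 178, 175, 177, 176, 175, 177, 173, 174, 177, 174, 176, 174, 173, 171, 170, 167, 169, 171, 165, 169, 168, 171, 174, 177, 171, 170, 169, 164, 155, 151, 167, 199, 225, 235, 236, 238, 237, 240, 241, 247, 253, 255, 255, 255, 255, 255, 255, 255, 255]
[123, 125, 127, 127, 129, 126, 126, 126, 126, 125, 122, 107, 93, 90, 105, 115, 118, 117, 121, 123, 124, 123, 121, 124, 122, 121, 119, 121, 120, 123, 120, 123, 121, 121, 120, 120, 118, 117, 116, 115, 114, 118, 119, 122, 123, 119, 119, 116, 113, 106, 93, 81, 96, 113, 121, 126, 126, 129, 126, 130, 128, 118, 101, 82, 67, 56, 49, 48, 43, 43]
225 [233, 227, 209, 206, 205, 205, 206, 207, 206, 205, 207, 204, 194, 173, 158, 156, 168, 168, 173, 175, 175, 173, 173, 175, 172, 176, 173, 177, 174, 172, 174, 174, 172, 172, 173, 170, 167, 168, 167, 168, 168, 172, 171, 175, 176, 170, 170, 164, 162, 168, 238, 255, 255, 255, 255, 255, 255, 255, 255, 255, 255, 255, 255, 255, 255, 255, 255, 255, 255, 255]
[121, 99, 61, 40, 35, 37, 36, 36, 35, 34, 36, 31, 3
[... 482 characters left out ...]
 177, 174, 167, 163, 178, 242, 255, 255, 255, 255, 255, 255, 255, 255, 255, 255, 255, 255, 255, 255, 255, 255, 255, 255, 255]
[104, 62, 40, 34, 35, 33, 34, 36, 35, 36, 36, 35, 38, 55, 82, 106, 117, 115, 119, 121, 123, 121, 122, 124, 121, 122, 126, 124, 122, 122, 122, 121, 120, 122, 123, 125, 124, 128, 129, 128, 131, 126, 127, 125, 124, 123, 121, 116, 111, 97, 54, 2, 0, 0, 1, 1, 1, 1, 1, 1, 1, 0, 0, 3, 18, 42, 54, 53, 53, 53]
305 [[ 0.0323 -0.0076 -0.0227]]
340 [[ 0.0323  0.0075 -0.0227]]
322 [[ 0.0323 -0.0003 -0.0227]]
322.5 [[ 0.0323 -0.     -0.0227]]
7.8917 [ 0.5632985  -0.18723039  0.24877616] 0.015407013697407147 [-0.79286259 -0.19024654 -3.71247224] [-0.00283858  0.00716329 -0.01144017]
```

View pics/w4.png

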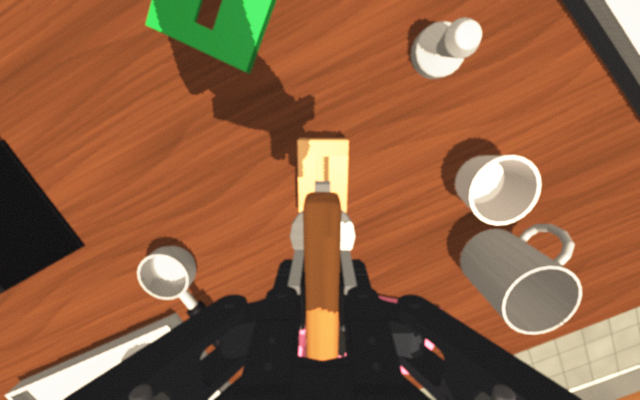

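```bash
python3 - <<'E'
import pickle
from h import *
for f in("w3.pkl","w4.pkl"):
    s,p=pickle.load(open(f,"rb"));im=p["img"].astype(int);T=camT(s,p)
    Rt=Ro.from_quat(s["orientation"]).as_matrix()
    print(im[185:215,327].tolist())
    for r in(190,195,200): print(((onplane(p,[[322,r]],s["tcp_pos"][2]+.025,T)-s["tcp_pos"])@Rt).round(4))
    cv2.imwrite(f"pics/{f}.png",cv2.resize(p["img"][170:260,280:370,::-1],None,fx=6,fy=6,interpolation=0))
E
```

```text
[[235, 179, 111], [234, 178, 110], [229, 178, 124], [216, 184, 152], [207, 189, 166], [199, 186, 162], [182, 160, 135], [151, 115, 88], [135, 85, 51], [138, 83, 43], [138, 81, 41], [139, 78, 42], [139, 83, 42], [135, 80, 39], [141, 84, 48], [137, 81, 44], [143, 81, 40], [155, 92, 48], [163, 98, 52], [164, 96, 49], [169, 100, 54], [166, 100, 51], [164, 99, 49], [167, 97, 49], [168, 100, 53], [169, 100, 52], [167, 96, 49], [169, 99, 53], [167, 97, 50], [167, 98, 51]]
[[ 0.0485 -0.0003 -0.025 ]]
[[ 0.0464 -0.0003 -0.025 ]]
[[ 0.0442 -0.0003 -0.025 ]]
[[183, 170, 151], [190, 179, 158], [188, 175, 155], [187, 175, 152], [189, 176, 156], [189, 175, 156], [176, 159, 136], [146, 117, 93], [125, 79, 51], [125, 74, 37], [131, 77, 41], [128, 77, 38], [126, 74, 38], [124, 73, 38], [126, 73, 38], [128, 77, 42], [127, 74, 35], [143, 83, 44], [146, 84, 43], [150, 87, 41], [153, 89, 46], [153, 91, 46], [155, 92, 45], [153, 89, 45], [156, 92, 45], [157, 93, 50], [154, 89, 46], [152, 89, 44], [155, 91, 46], [155, 91, 46]]
[[ 0.0485 -0.0003 -0.0249]]
[[ 0.0463 -0.0003 -0.0249]]
[[ 0.0442 -0.0003 -0.0249]]
```

View pics/w4.pkl.png

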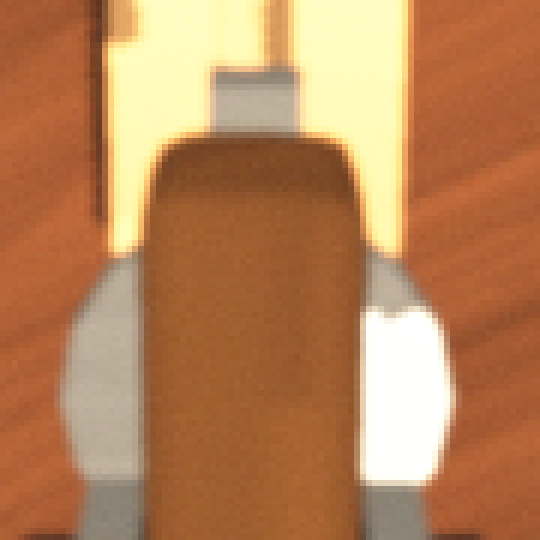

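```bash
python3 - <<'E'
import pickle
from h import *
s,p=pickle.load(open("w4.pkl","rb"));T=camT(s,p)
Rt=Ro.from_quat(s["orientation"]).as_matrix()
for n,c,r,z in(("handle end",322,202.2,-.029),("handle end low",322,192,-.009),("head end top",322.5,183.7,.067),("headbottom",322.5,181.5,.079),("collar L",290,236,.043),("collar R",355.7,236,.043)):
    print(n,((onplane(p,[[c,r]],s["tcp_pos"][2]-z,T)-s["tcp_pos"])@Rt).round(4))
E
```

```text
handle end [[ 0.0445 -0.0003 -0.0289]]
handle end low [[ 0.0434 -0.0002 -0.0089]]
head end top [[0.0296 0.0002 0.0671]]
headbottom [[0.0285 0.0002 0.0791]]
collar L [[-0.001  -0.0218  0.043 ]]
collar R [[-0.001   0.0226  0.043 ]]
```

```bash
python3 - <<'E'
import pickle
from h import *
from rig import robot
q=q_yaw(np.radians(110.1))
robot.move_ptp([.5291,.2222,.25],q)
robot.move_linear([.5291,.2222,.142],rate=.12)
robot.dwell(.3)
s=robot.observe();print(s["time_s"],s["tcp_pos"],s["gripper_width"],s["wrist_force"],s["torque"],s["q"],s["orientation"]-q)
p=robot.snapshot("wrist");pickle.dump((s,p),open("w5.pkl","wb"))
cv2.imwrite("pics/w5.png",cv2.resize(p["img"][110:260,240:400,::-1],None,fx=4,fy=4,interpolation=0))
E
```

```text
10.8167 [0.52934395 0.22228622 0.14247596] 0.015156430234720087 [-0.38158496 -0.28233225 -2.78128806] [-0.0070929  -0.00330881 -0.02193227] [-0.36656895  0.63372848 -0.12368318  1.81843185  0.1143616   0.69544841
  1.36725521] [2.00791898e-05 3.46429971e-06 9.31702810e-05 4.20187341e-04]
```

View pics/w5.png

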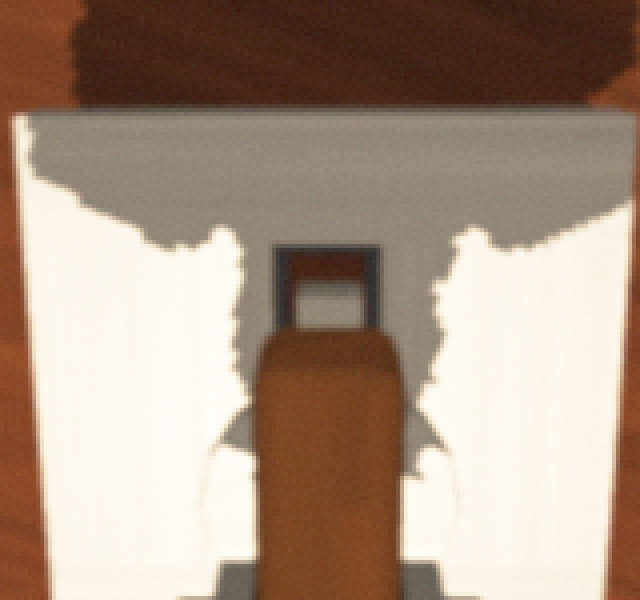

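Above the slot, the head (crop columns 296–364) lines up with the plinth slot (294–364). I'll lower it with a force guard.

```bash
python3 - <<'E'
from h import *
from rig import robot
r=robot.move_linear([.5291,.2222,.0985],rate=.03,until_force=7)
s=robot.observe();print(r,s["time_s"],s["tcp_pos"],s["wrist_force"],s["torque"])
robot.dwell(.2)
s=robot.observe();print(r,s["time_s"],s["tcp_pos"],s["wrist_force"],s["torque"],s["gripper_width"])
E
```

```text
True 12.225 [0.52896407 0.22225904 0.09923437] [-0.48444007 -0.74421198  5.93205377] [-0.08316411  0.088797    0.00535434]
True 12.425 [0.52894384 0.22223236 0.09923655] [-0.64522653 -0.46610816  5.96746923] [-0.16113245  0.06422725  0.04270005] 0.015424196841123488
```

```bash
cat >> h.py <<'E'
C=np.array([.5290+.00075,.2222+.00028]); Y0=np.radians(110.1)
def turn_pose(deg,z=.1012):
    y=Y0+np.radians(deg); ax=y+np.pi/2
    return np.array([*(C+.0008*np.array([np.cos(ax),np.sin(ax)])),z]),q_yaw(y)
def yaw_of(s):
    R=Ro.from_quat(s["orientation"]).as_matrix();return (np.degrees(np.arctan2(R[1,1],R[0,1])-Y0)+180)%360-180
E
python3 - <<'E'
from h import *
from rig import robot
def show(d):
    s=robot.observe();print(d,round(s["time_s"],2),"yaw",yaw_of(s).round(2),s["tcp_pos"].round(4),s["wrist_force"].round(2),s["torque"].round(3));return s
p,q=turn_pose(0);robot.move_linear(p,q,rate=.03);b=show(0)
for d in (5,12,20,26,29,31.5,34,36.5,39,41.5,44):
    p,q=turn_pose(d);r=robot.move_linear(p,q,until_force=6);s=show((d,r))
    if abs(s["torque"][2]-b["torque"][2])>.2 or r: break
E
```

```text
0 12.69 yaw -0.0 [0.5289 0.2221 0.1011] [-0.23 -0.21 -2.41] [-0.012  0.058  0.051]
(5, False) 12.94 yaw 4.88 [0.5288 0.222  0.1008] [-1.01 -0.64 -2.87] [-0.014 -0.049 -0.013]
(12, False) 13.22 yaw 11.77 [0.529 0.222 0.101] [-0.02 -0.06 -2.66] [-0.059  0.014 -0.01 ]
(20, False) 13.51 yaw 19.71 [0.5291 0.2219 0.1011] [ 0.23 -0.18 -3.23] [-0.061  0.015  0.004]
(26, False) 13.77 yaw 25.72 [0.5292 0.2219 0.1012] [ 1.25  0.34 -1.95] [ 0.023 -0.004  0.032]
(29, False) 14.02 yaw 28.79 [0.5292 0.2219 0.1012] [-0.82 -0.87 -2.28] [0.026 0.022 0.063]
(31.5, False) 14.27 yaw 31.36 [0.5292 0.2218 0.1012] [-1.03 -0.23 -2.58] [-0.077 -0.045  0.017]
(34, False) 14.52 yaw 33.89 [0.5293 0.2218 0.1012] [-0.38 -0.23 -2.98] [-0.029  0.013 -0.001]
(36.5, False) 14.77 yaw 36.38 [0.5298 0.2217 0.1013] [ 2.   -0.05 -3.31] [-0.132 -0.372 -0.022]
(39, False) 15.02 yaw 38.74 [0.5299 0.2216 0.1013] [ 2.7   0.05 -3.  ] [-0.023 -0.443 -0.965]
```

A stop pushed back at about 38° in the + direction (torque -0.97 Nm), so that is the wrong way. I'll back off and turn the other way.

```bash
python3 - <<'E'
from h import *
from rig import robot
def show(d):
    s=robot.observe();print(d,round(s["time_s"],2),"yaw",yaw_of(s).round(2),s["tcp_pos"].round(4),s["wrist_force"].round(2),s["torque"].round(3));return s
for d in (30,15,0): 
    p,q=turn_pose(d);robot.move_linear(p,q);b=show(d)
for d in (-10,-20,-26,-29,-31.5,-34,-36.5,-39,-41.5,-44):
    p,q=turn_pose(d);r=robot.move_linear(p,q,until_force=6);s=show((d,r))
    if abs(s["torque"][2])>.25 or r: break
E
```

```text
30 15.32 yaw 30.23 [0.5286 0.2222 0.1012] [-0.8   0.21 -2.74] [-0.042 -0.028 -0.008]
15 15.73 yaw 15.28 [0.5288 0.2222 0.1012] [ 0.87 -0.32 -2.85] [ 0.04  -0.    -0.033]
0 16.14 yaw 0.27 [0.5289 0.2223 0.1012] [ 0.39 -0.79 -2.1 ] [ 0.042  0.046 -0.06 ]
(-10, False) 16.47 yaw -9.71 [0.5289 0.2224 0.1012] [-0.35 -0.03 -1.94] [ 0.003 -0.003  0.002]
(-20, False) 16.79 yaw -19.69 [0.5289 0.2225 0.1012] [ 0.71 -0.37 -3.09] [-0.041 -0.045 -0.017]
(-26, False) 17.05 yaw -25.71 [0.5289 0.2226 0.1012] [-0.51  0.87 -2.82] [-0.004 -0.024  0.002]
(-29, False) 17.3 yaw -28.79 [0.529  0.2226 0.1012] [-0.48 -0.28 -3.29] [0.016 0.051 0.008]
(-31.5, False) 17.55 yaw -31.36 [0.529  0.2226 0.1012] [ 0.2   0.12 -2.31] [ 0.01   0.031 -0.028]
(-34, False) 17.8 yaw -33.89 [0.529  0.2227 0.1012] [-0.08 -0.57 -3.49] [ 0.021  0.011 -0.007]
(-36.5, False) 18.05 yaw -36.4 [0.5289 0.2227 0.1012] [-0.44  0.76 -2.47] [-0.02   0.016  0.034]
(-39, False) 18.3 yaw -38.9 [0.529  0.2227 0.1012] [ 0.27  0.94 -2.62] [0.045 0.002 0.052]
(-41.5, False) 18.55 yaw -41.4 [0.529  0.2228 0.1012] [ 0.47  0.36 -3.39] [ 0.064  0.014 -0.032]
(-44, False) 18.8 yaw -43.9 [0.529  0.2228 0.1012] [ 0.32  0.05 -2.75] [0.049 0.039 0.019]
```

```bash
python3 - <<'E'
from h import *
from rig import robot
def show(d):
    s=robot.observe();print(d,round(s["time_s"],2),"yaw",yaw_of(s).round(2),s["tcp_pos"].round(4),s["wrist_force"].round(2),s["torque"].round(3),s["q"][6].round(2));return s
ok=True
for d in (-54,-64,-74,-81,-85,-88,-90.5):
    p,q=turn_pose(d);r=robot.move_linear(p,q,until_force=6);s=show((d,r))
    if abs(s["torque"][2])>.25 or r: ok=False;break
import pickle
p=robot.snapshot("wrist");pickle.dump((s,p),open("w6.pkl","wb"))
cv2.imwrite("pics/w6.png",p["img"][:,:,::-1])
E
```

```text
(-54, False) 19.12 yaw -53.77 [0.529  0.223  0.1012] [-0.35 -0.27 -2.59] [-0.019 -0.005  0.01 ] 0.69
(-64, False) 19.45 yaw -63.72 [0.5291 0.2231 0.1012] [-0.63  0.61 -2.87] [ 0.049 -0.003 -0.004] 0.57
(-74, False) 19.77 yaw -73.7 [0.5292 0.2232 0.1012] [-0.82 -0.67 -4.04] [-0.082  0.021 -0.008] 0.45
(-81, False) 20.05 yaw -80.7 [0.5293 0.2232 0.1012] [-0.57 -0.57 -3.4 ] [ 0.031 -0.011  0.004] 0.36
(-85, False) 20.3 yaw -84.76 [0.5294 0.2232 0.1012] [ 0.09 -0.24 -2.01] [-0.006 -0.03   0.031] 0.31
(-88, False) 20.55 yaw -87.81 [0.5295 0.2232 0.1012] [-0.17 -0.11 -3.32] [-0.063  0.024  0.025] 0.27
(-90.5, False) 20.8 yaw -90.37 [0.5295 0.2232 0.1012] [-0.23 -1.05 -2.47] [-0.006  0.017 -0.023] 0.24
```

View pics/w6.png

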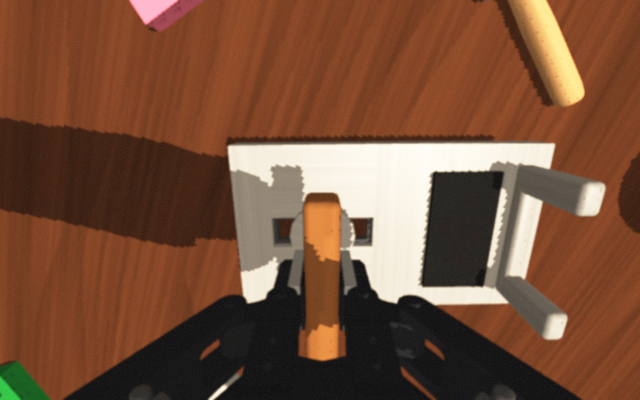

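The handle now lies crosswise, at columns 304–340 against slot ends visible at columns 275 and 372. Next is the tug.

```bash
python3 - <<'E'
from h import *
from rig import robot
def show(d):
    s=robot.observe();print(d,round(s["time_s"],2),"yaw",yaw_of(s).round(2),s["tcp_pos"].round(4),s["wrist_force"].round(2),s["torque"].round(3),s["gripper_width"]);return s
p,q=turn_pose(-90.5)
r=robot.move_linear([p[0],p[1],.1115],q,rate=.02,until_force=8);show(r)
robot.dwell(.2);show("hold")
E
```

```text
True 21.24 yaw -90.47 [0.5283 0.2229 0.1066] [ 0.21  0.79 -3.27] [ 0.004 -0.002  0.029] 0.014850187032483395
hold 21.44 yaw -90.48 [0.5279 0.2228 0.1059] [ 0.11  0.98 -3.07] [-0.008 -0.038  0.012] 0.015101372089484734
```

```bash
python3 - <<'E'
from h import *
from rig import robot
def show(d):
    s=robot.observe();print(d,round(s["time_s"],2),"yaw",yaw_of(s).round(2),s["tcp_pos"].round(4),s["wrist_force"].round(2),s["torque"].round(3),s["gripper_width"]);return s
p,q=turn_pose(-90.5)
for z in (.1065,.107,.1075,.108,.1085,.109,.1095):
    r=robot.move_linear([p[0],p[1],z],q,rate=.02);s=show((z,r))
    if s["wrist_force"][2]<-8: break
E
```

```text
(0.1065, False) 21.69 yaw -90.5 [0.5296 0.2232 0.1065] [-0.57  0.13 -2.16] [-0.012 -0.017  0.036] 0.014762906915638252
(0.107, False) 21.94 yaw -90.5 [0.5295 0.2232 0.107 ] [-0.2   0.67 -2.63] [0.023 0.027 0.025] 0.015035491829431485
(0.1075, False) 22.19 yaw -90.5 [0.5293 0.2232 0.1073] [ 0.49 -0.7  -5.19] [-0.01  -0.054  0.014] 0.014930173825026006
(0.108, False) 22.44 yaw -90.5 [0.5293 0.2231 0.1073] [  2.49  -0.41 -12.9 ] [ 0.162 -0.456  0.018] 0.015177656245039257
```

It caught at 0.1073 m, which is 8.1 mm above home, with about 10 N of pull. I'll lower it home and release.

```bash
python3 - <<'E'
from h import *
from rig import robot
def show(d):
    s=robot.observe();print(d,round(s["time_s"],2),"yaw",yaw_of(s).round(2),s["tcp_pos"].round(4),s["wrist_force"].round(2),s["torque"].round(3),s["gripper_width"]);return s
p,q=turn_pose(-90.5)
robot.move_linear([p[0],p[1],.104],q,rate=.03);robot.dwell(.15);show("mid")
r=robot.move_linear([p[0],p[1],.0985],q,rate=.02,until_force=5);show(r)
robot.dwell(.2);s=show("home")
E
```

```text
mid 22.88 yaw -90.5 [0.5297 0.2233 0.1044] [ 0.5   0.08 -3.92] [ 0.01  -0.032  0.047] 0.01484824445375529
True 23.18 yaw -90.5 [0.5298 0.2234 0.0993] [-0.44 -0.15  4.96] [-0.042  0.126 -0.024] 0.015193992921284025
home 23.38 yaw -90.5 [0.5298 0.2234 0.0993] [-1.01 -0.11  6.99] [-0.044  0.164 -0.042] 0.014627569761698857
```

```bash
python3 - <<'E'
from h import *
from rig import robot
import pickle
p,q=turn_pose(-90.5)
robot.let_go();robot.dwell(.2)
s=robot.observe();print(s["time_s"],s["gripper_width"],s["tcp_pos"],s["wrist_force"])
x,y=s["tcp_pos"][:2]
robot.move_linear([x,y,.25],rate=.15);robot.dwell(.3)
s=robot.observe();w=robot.snapshot("wrist");t=robot.snapshot("top");sd=robot.snapshot("side")
pickle.dump((s,w,t,sd),open("w7.pkl","wb"))
for n,i in(("w7",w),("t7",t),("s7",sd)): cv2.imwrite(f"pics/{n}.png",i["img"][:,:,::-1])
T=camT(s,w);d=w["depth"]
v,u=np.mgrid[0:400,0:640];r=rays(w,np.c_[u.ravel(),v.ravel()])
X=((r*d.reshape(-1,1))@T[:3,:3].T+T[:3,3]).reshape(400,640,3)
m=(d>0)&(X[:,:,2]>.112)&(X[:,:,2]<.14)&(np.hypot(X[:,:,0]-.53,X[:,:,1]-.222)<.06)
print("handle",rect(w,m,.128,T),np.percentile(X[m][:,2],[5,50,95]))
m=(w["img"].min(2)>140)&(X[:,:,2]<.07)&(X[:,:,2]>.03)&(np.hypot(X[:,:,0]-.572,X[:,:,1]-.238)<.14)
print("rest",rect(w,m,.052,T),np.median(X[m][:,2]),s["time_s"])
E
```

```text
24.2667 0.08560530480413833 [0.52880624 0.2231005  0.09828025] [-0.24285115 -0.07811339 -0.06407069]
handle (array([0.52890039, 0.2244064 ]), 89.52985382080078, 15.586138725280762, -70.78036499023438) [0.12498929 0.12749736 0.12871573]
rest (array([0.57098572, 0.23814279]), 209.72576904296875, 119.78500366210938, 19.7850399017334) 0.05181969783423199 25.725
```

View pics/w7.png

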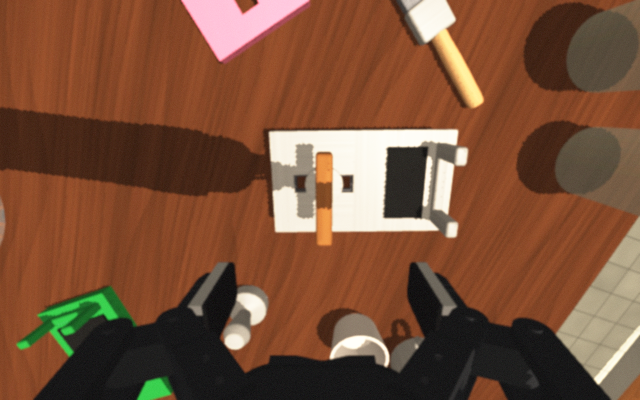

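View pics/s7.png

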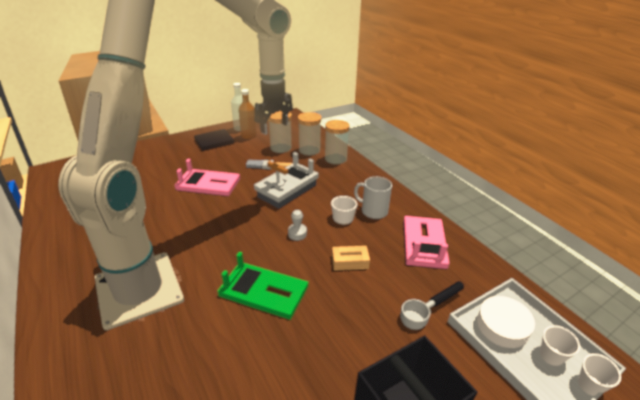

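The handle, at (324,198), lies 90.6° to the rest with its top at about 0.128 m, so the key is home. The rest and the bystanders are where they were, so I'll hand the job in.

```bash
python3 - <<'E'
from rig import robot
print(robot.finish_job())
E
```

```text
the job is handed in; nothing more can be done
None
```

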